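Walk the dolls' cupboard onto its marks

TASK

Walk the tall two-door dolls' cupboard forward onto its taped place, the way one moves a heavy wardrobe and without ever lifting it clear of the board: tip it onto its right-hand foot (right as seen from the robot) and pivot on that foot until the left foot is at its end of the taped place, and set it down; then tip it onto the left foot, swing the right foot to its end, set it down and let go. It must end upright on its taped place, give or take a finger's breadth; leave the chest and the chair where they stand.

Things in the scene. Friction and masses are not known exactly. Their poses are not given: they have to be found in the camera images.
- cupboard_mid (a point): Centre (half-way up) of the only tall piece, a cream wooden dolls' cupboard, about 0.45 kg: 50 mm deep (own x), 130 wide (y), 210 high; panelled doors, brass knobs on its front (+x, away from the robot). Flat front and back, 50 mm apart, to pinch. Stands on two runner feet, one at each end, 50 x 14 mm. Top: 105 mm above this point.
- foot_left (a point): Point under the cupboard's left foot (own +y, left as seen from the robot): on its underside at the outer lower edge, half-way through the depth; 65 mm to the left of and 105 mm below the cupboard's centre. Axes as the cupboard. At rest it is on the board.
- foot_right (a point): The same point under the cupboard's right foot (own -y): 65 mm to the right of and 105 mm below the cupboard's centre, so 130 mm from the left one.
- marks: The taped place: four L-shaped white tape corners on the painted board (top 12 mm above the table), enclosing 60 mm (x) by 138 mm (y). Origin at its centre on the board's surface; +x is the way the cupboard faces and walks, +y left. Foot points belong at x = 0, y = +65 mm (left) and -65 mm (right). At the start the cupboard stands some 65 mm behind and 17 mm to the left, turned at most 0.1 rad.
- chest: Bystander: low cream chest of three drawers, 56 x 138 mm, 104 mm high, origin under its centre. Not to be moved.
- chair: Bystander: cream chair, 64 x 62 mm, 148 mm high, origin under the centre of its seat at the board. Not to be moved.
Not all that is in view belongs to the job. Leave any green look-alike of the part that bears cupboard_mid alone.

How it is judged:
By the outcome, as a careful person would: the job done as asked, in the order asked, and still so for the second after the job is handed in, with the robot touching nothing.
It also fails if it takes over 45 s, if anything falls off the work surface, if the arm or the gripper's body presses on something with over 40 N, if the wrist force passes 120 N, or if a joint passes its speed limit or range.

ROBOT

A 6-joint arm with a two-finger parallel gripper is mounted at the origin on the work surface. World frame = base frame: x ahead of the robot, y to its left, z up, the work surface at z = 0. Lengths are in m, angles in rad, forces in N, time in s.
With the tool pointing down it reaches from about 0.25 to 0.725 m from the base axis. Payload 4 kg.
Tool frame: the origin (TCP) lies where the fingers leave the gripper's body, on its centre line; the fingertips stand 73 mm ahead of it and the grasp point (between the pads) lies 54 mm ahead of it (arm.grip_point_offset is the distance from the TCP to the grasp point, in m); z points along the fingers, y is the direction in which the jaws open and shut (so a half turn about z gives the same grasp; the last joint's range is limited). The gripper opens to 85 mm and grips with 20 to 120 N. Pads are 22 mm wide; open, the fingers measure 114 mm over their backs; the gripper's body (76 mm by 85 mm) begins 54 mm behind the grasp point. The pads swing forward as they close: fully open they stand 13 mm farther back than shut.
Start: joints at [-1.246, 0.241, 0.005, 1.335, 0, 1.571], TCP at [0.16, -0.474, 0.304] pointing down, gripper open.
Joint ranges: [-2.72, 2.72], [-1.05, 1.87], [-1.09, 1.28], [-1.99, 2.15], [-1.42, 1.44], [-3.14, 3.14]. Speed limits (rad/s): [2.79, 2.79, 3.14, 3.14, 3.14, 3.14].

INTERFACE

Orientations are given as a unit quaternion [w, x, y, z].
In Python, from rig import arm gives the robot as it stands.
- The arm moves only by the tool move_arm, never from a script. Its argument "commands" is one flat list of numbers, 7 for each row, row after row: the turn, a rotation vector about the tool's x, y, z in degrees, then the shift along the tool's x, y, z in mm, then the closure, from -1 (fully open) to 1 (shut), so that 0 is half open. A call has 1 to 10 rows; each row shifts and turns the commanded pose from where the row before left it, along the tool's axes as they then stand; what a row does not reach is not made up. A row lasts 1/8 s, in which the tool goes at most 62.5 mm and 10.7 degrees, less where a joint would pass 70% of its speed; a pose out of reach is approached as far as the arm can. A call with a gripper value outside its range is refused whole. The fingers move at their own pace and stop on an object; "force" is the grip in N (left out, the last holds). Time passes only in rows, so rows that do not move let the fingers close. It gives the time, the measured TCP pose, the force and the opening at its end, in the units of the state.
- arm.get_obs(): the state, without advancing time (a new reading comes with each control period).
- arm.snapshot(name): name is "scene" or "top"; returns (picture, depth): 420x560x3 uint8, red, green, blue; 420x560 float32, m along the optical axis (not along the pixel's ray), 0 where there is no reading.
- arm.get_calibration(name): a dict with "fx", "fy", "cx", "cy" (pixels), "world_to_cam" (4x4, takes a point from world to camera coordinates). Camera axes: x right, y down, z forward; pixel columns grow to the right and rows downward; lengths in m; the calibration is good to about 2 mm. A picture is of the moment at which its call begins. get_calibration takes no time and is no camera call.
- arm.job_done(): hands the job in, once; it reports no verdict.
The state is a dict: "time_s": time; "qpos": joint angles; "joint_velocities": joint speeds; "joint_efforts": joint torques, N m; "position": TCP position; "tool_rot": TCP orientation; "force": force on the tool from outside, world axes, zero at the start; "ft_torque": the same for the moment, N m; "opening": finger opening in m.
Only numpy, scipy, OpenCV 4.12 (cv2) and the standard library are available. Lean on these libraries where they do the work, as an engineer would, in place of code of your own. Each camera call takes 0.05 s, during which the arm holds its last target. There are 200 camera calls.

## Working session

There is one attempt and no reset: what is moved stays moved. The work goes in short steps, Python scripts to look and compute and a tool call to move; the robot and the scene stay as the last step left them, time stands still between calls to the robot, and variables do not carry over. Pictures are saved under pics/ and viewed, about 8 in all and at most 12, crops included, and the job is handed in when it is done.

Besides the shell and the picture viewer there is one more tool, called as name(argument=value, ...), one argument or row to a line, values as JSON. move_arm: Moves the arm, as the interface text tells. Its arguments: {"type":"object","properties":{"commands":{"type":"array"},"force":{"type":"number"}},"required":["commands"]}

```bash
ls; mkdir -p pics; python3 - <<'E'
from rig import arm
import cv2,numpy as np
for n in("scene","top"):
    p,d=arm.snapshot(n); cv2.imwrite(f"pics/{n}0.png",p[:,:,::-1]); np.savez(f"pics/{n}0.npz",p=p,d=d)
    c=arm.get_calibration(n); print(n,c)
o=arm.get_obs();print(o, arm.grip_point_offset)
E
```

```text
pics
scene {'fx': 449.91594131537005, 'fy': 449.91594131537005, 'cx': 277.61641620378236, 'cy': 216.34441166248521, 'world_to_cam': array([[ 0.43036257,  0.90265368, -0.00209403, -0.27368754],
       [ 0.63634327, -0.30503616, -0.70853382, -0.16438667],
       [-0.64019942,  0.30359392, -0.70567375,  1.4916531 ],
       [ 0.        ,  0.        ,  0.        ,  1.        ]])}
top {'fx': 477.4181734096512, 'fy': 477.4181734096512, 'cx': 280.754928546008, 'cy': 207.71078834415957, 'world_to_cam': array([[ 1.58484168e-02, -9.99869364e-01,  3.17520199e-03,
         1.12416772e-01],
       [-9.79686446e-01, -1.61632596e-02, -1.99883006e-01,
         4.44107081e-01],
       [ 1.99908216e-01,  5.71268425e-05, -9.79814626e-01,
         1.24834651e+00],
       [ 0.00000000e+00,  0.00000000e+00,  0.00000000e+00,
         1.00000000e+00]])}
{'time_s': 0.1, 'qpos': array([-1.24600417e+00,  2.41359727e-01,  3.87668165e-03,  1.33520457e+00,
        3.47936023e-05,  1.57078867e+00]), 'joint_velocities': array([-0.00038092, -0.00130657,  0.00250986,  0.00198866, -0.00091575,
       -0.00014158]), 'joint_efforts': array([-3.02875753e-05, -3.73138082e+01,  2.53009558e+01,  1.09024698e-02,
       -3.11568499e-05, -8.86393678e-07]), 'position': array([ 0.15942891, -0.47345619,  0.30309759]), 'tool_rot': array([-9.36013848e-04,  9.86841653e-01,  1.61686911e-01, -1.35723068e-04]), 'force': array([-0.6774387 , -0.31995317,  0.0794814 ]), 'ft_torque': array([ 0.01060177,  0.01036816, -0.00888858]), 'opening': 0.08520674465523638} 0.0539
```

View pics/scene0.png

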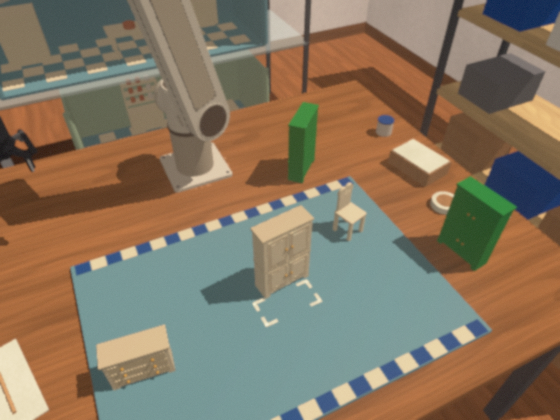

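View pics/top0.png

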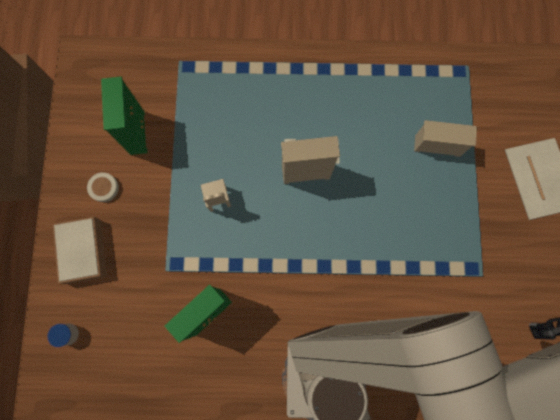

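Candidates: cream cupboard, scene (283,255) / top (311,148). Look-alikes: green cupboards, scene (303,140) and (475,222); low chest (137,358); chair (348,212). By the description I choose the cream tall one at (283,255), just behind the tape corners (255–320, 285–322).

```bash
cat > h.py <<'E'
from rig import arm
import cv2,numpy as np
def ray(n,uv,z):
    c=arm.get_calibration(n);T=c["world_to_cam"];R=T[:3,:3];t=T[:3,3]
    uv=np.atleast_2d(uv).astype(float);d=np.c_[(uv[:,0]-c["cx"])/c["fx"],(uv[:,1]-c["cy"])/c["fy"],np.ones(len(uv))]@R
    o=-R.T@t;return o+d*((z-o[2])/d[:,2])[:,None]
def cloud(n,d):
    c=arm.get_calibration(n);T=c["world_to_cam"];v,u=np.indices(d.shape)
    P=np.dstack([(u-c["cx"])/c["fx"]*d,(v-c["cy"])/c["fy"]*d,d])
    P=(P-T[:3,3])@T[:3,:3];P[d==0]=np.nan;return P
def shape(n,d,zlo,zhi,x=(.25,.75),y=(-.15,.25)):
    P=cloud(n,d);m=(P[...,2]>zlo)&(P[...,2]<zhi)&(P[...,0]>x[0])&(P[...,0]<x[1])&(P[...,1]>y[0])&(P[...,1]<y[1])
    Q=P[m];r=cv2.minAreaRect((Q[:,:2]*1000).astype(np.float32));return m,Q,r
E
python3 - <<'E'
from h import *
for n in("scene","top"):
    f=np.load(f"pics/{n}0.npz");p,d=f["p"],f["d"]
    m,Q,r=shape(n,d,.205,.235);print(n,"top rect",r,len(Q),np.median(Q[:,2]))
    c,_=cv2.findContours(m.astype(np.uint8),cv2.RETR_EXTERNAL,cv2.CHAIN_APPROX_NONE)
    c=max(c,key=cv2.contourArea);ct=ray(n,c[:,0]+0.0,.222);print(cv2.minAreaRect((ct[:,:2]*1000).astype(np.float32)))
    P=cloud(n,d);q=P[180:200,400:420] if n=="top" else P[340:360,220:240];print("board z",np.nanmedian(q[...,2]))
    for nm,xr,yr in(("chest",(.4,.65),(-.32,-.14)),("chair",(.3,.5),(.17,.35))):
        m,Q,r=shape(n,d,.03,.2,xr,yr);print(nm,r,len(Q))
    # tape
    hsv=cv2.cvtColor(p,cv2.COLOR_RGB2HSV);w=(hsv[...,1]<70)&(hsv[...,2]>150)&(P[...,2]<.022)&(P[...,2]>.002)
    k,l,s,ce=cv2.connectedComponentsWithStats(w.astype(np.uint8))
    for i in range(1,k):
        X=ray(n,ce[i],.012)[0]
        if s[i,4]>8 and .3<X[0]<.7 and -.12<X[1]<.18:
            v,u=np.where(l==i);W=ray(n,np.c_[u,v],.012);print("tape",s[i],W.min(0)[:2].round(4),W.max(0)[:2].round(4))
f=np.load("pics/scene0.npz");g=cv2.resize(f["p"][190:340,220:370,::-1],None,fx=4,fy=4,interpolation=cv2.INTER_CUBIC);cv2.imwrite("pics/c1.png",g)
E
```

```text
scene top rect ((552.8106689453125, 50.8173828125), (56.237525939941406, 136.89149475097656), 7.517902374267578) 1314 0.22160900732457323
((559.8642578125, 48.89899826049805), (66.00425720214844, 139.15713500976562), 7.289350509643555)
board z 0.01223721004648395
chest ((632.887939453125, -287.87353515625), (66.31290435791016, 37.25519561767578), 85.14441680908203) 493
chair ((473.6107177734375, 294.51171875), (65.79911804199219, 64.10758972167969), 18.06513023376465) 732
tape [   74   181   408   239 51043] [ 0.2729 -0.4263] [0.8903 0.4297]
top top rect ((551.0675048828125, 52.50819396972656), (53.59356689453125, 136.02232360839844), 6.80447244644165) 1253 0.2223709091403208
((549.25927734375, 52.454917907714844), (55.96208572387695, 135.663818359375), 7.320830345153809)
board z 0.012578672793396764
chest ((630.28173828125, -285.8028259277344), (68.20513153076172, 39.42633819580078), 89.94276428222656) 641
chair ((472.42236328125, 296.1537170410156), (64.6898422241211, 61.57884216308594), 16.23944091796875) 556
tape [285 139   8   2  14] [0.6468 0.0905] [0.6501 0.1106]
```

View pics/c1.png

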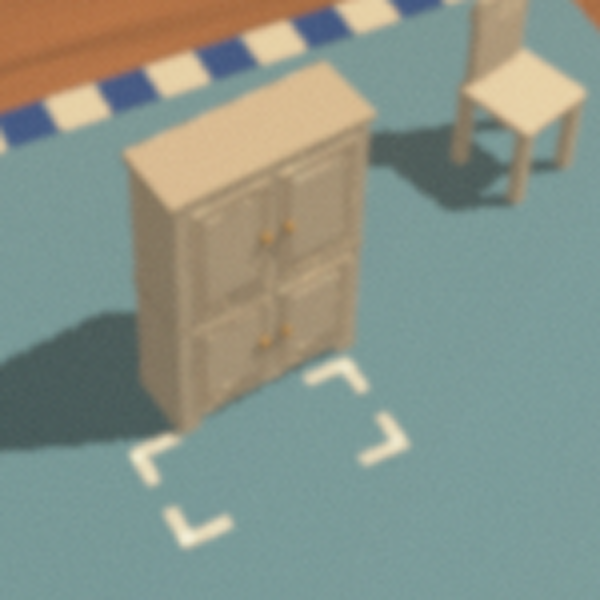

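The crop shows the cream cupboard with four brass knobs, and four tape corners at crop px A(130,455), B(187,550), C(410,440), D(345,358). Next I measure the tape precisely.

```bash
python3 - <<'E'
from h import *
f=np.load("pics/scene0.npz");p,d=f["p"].astype(int),f["d"];P=cloud("scene",d)
u0,v0=248,274;R=p[v0:332,u0:328];w=(R[...,0]>165)&(R[...,2]>140)
k,l,s,ce=cv2.connectedComponentsWithStats(w.astype(np.uint8));print(s,ce+[u0,v0])
pts=[]
for i in range(1,k):
    if s[i,4]>15:
        v,u=np.where(l==i);W=ray("scene",np.c_[u+u0,v+v0],.012);pts.append(W[:,:2]);print(W.mean(0)[:2].round(4))
A=np.vstack(pts).astype(np.float32)*1000;print(cv2.minAreaRect(A))
E
```

```text
[[   0    0   80   58 4320]
 [  48    5   16    9   74]
 [  62   19   12   13   77]
 [   4   25   13   13   78]
 [  13   43   17   10   91]] [[287.65763889 302.45462963]
 [304.12162162 282.95945946]
 [316.05194805 299.85714286]
 [257.23076923 303.83333333]
 [268.28571429 321.63736264]]
[0.5842 0.099 ]
[0.642  0.1015]
[ 0.5904 -0.0332]
[ 0.6472 -0.0297]
((615.8549194335938, 34.85384750366211), (79.18180084228516, 157.61036682128906), 2.2998266220092773)
```

```bash
cat >> h.py <<'E'
from scipy.spatial.transform import Rotation as Ro
def rot(q): return Ro.from_quat([q[1],q[2],q[3],q[0]])
def cup(yaw,tilt=0):
    """tool orientation gripping the cupboard from above: tool x=left, y=front, z=down; tilt>0 lifts left foot"""
    Rc=Ro.from_euler('z',yaw)*Ro.from_euler('x',tilt)
    return Rc*Ro.from_matrix(np.array([[0,1,0],[1,0,0],[0,0,-1.]]).T)
def pose():
    o=arm.get_obs();return np.array(o["position"]),rot(o["tool_rot"])
def rows(p,R,wps,g,first=True):
    """wps: list of (p,R,n): n rows to each; prints rows, rounded, tracking the rounding"""
    out=[]
    for P,Q,n in wps:
        for i in range(n):
            k=n-i; dr=(R.inv()*Q).as_rotvec()/k; t=R.inv().apply(P-p)/k
            dr=np.round(np.degrees(dr),1);t=np.round(t*1000,1)
            out.append([*dr,*t,g]);p=p+R.apply(t/1000);R=R*Ro.from_rotvec(np.radians(dr))
    for r in out:print(",".join(f"{x+0:g}" for x in r)+",")
    print("ends",p.round(4),R.as_quat().round(4));return p,R
E
python3 - <<'E'
from h import *
p,R=pose();y=np.radians(7.2)
rows(p,R,[(p+[0,0,.06],R,1),(np.array([.552,.0515,.36]),cup(y),13),(np.array([.552,.0515,.36]),cup(y),1)],-1)
E
```

```text
0,0,0,0,-0.1,-60,-1,
0,0,-6,41.5,-28.6,0.3,-1,
0,0,-6,44.3,-24.1,0.3,-1,
0,0,-6.1,46.6,-19.4,0.3,-1,
0,0,-6,48.3,-14.3,0.3,-1,
0,0,-6.1,49.6,-9.2,0.3,-1,
0,0,-6,50.3,-3.9,0.3,-1,
0,0,-6.1,50.4,1.4,0.3,-1,
0,0,-6,50,6.7,0.3,-1,
0,0,-6.1,49,11.9,0.3,-1,
0,0,-6,47.4,17.1,0.3,-1,
0,0,-6.1,45.4,22,0.3,-1,
0,-0.1,-6,42.8,26.6,0.3,-1,
0,0,-6.1,39.8,31,0.1,-1,
0,0,0,0,0,0,-1,
ends [0.552  0.0515 0.36  ] [ 6.612e-01  7.502e-01 -2.000e-04 -3.000e-04]
```

move_arm(
  commands=[0,0,0,0,0,-60,-1,0,0,-6,41.5,-28.6,0.3,-1,0,0,-6,44.3,-24.1,0.3,-1,0,0,-6.1,46.6,-19.4,0.3,-1,0,0,-6,48.3,-14.3,0.3,-1,0,0,-6.1,49.6,-9.2,0.3,-1,0,0,-6,50.3,-3.9,0.3,-1,0,0,-6.1,50.4,1.4,0.3,-1,0,0,-6,50,6.7,0.3,-1],
)

```text
time_s: 1.23
position: [0.4017, -0.1492, 0.3612]
tool_rot: [-0.0, 0.833, 0.553, -0.0]
force: [0.6, -0.1, 0.8]
opening: 0.0854
```

move_arm(
  commands=[0,0,-6.1,49,11.9,0.3,-1,0,0,-6,47.4,17.1,0.3,-1,0,0,-6.1,45.4,22,0.3,-1,0,0,-6,42.8,26.6,0.3,-1,0,0,-6.1,39.8,31,0.1,-1,0,0,0,0,0,0,-1,0,0,0,0,0,0,-1],
  force=80,
)

```text
time_s: 2.1
position: [0.5517, 0.0511, 0.3595]
tool_rot: [-0.001, 0.661, 0.75, -0.001]
force: [1.1, -0.5, 0.2]
opening: 0.0856
```

```bash
python3 - <<'E'
from h import *
p,R=pose();print(p,R.as_matrix().round(3), arm.get_obs()["time_s"]);y=np.radians(7.2)
d,_=arm.snapshot("scene")[::-1]
m,Q,r=shape("scene",d,.205,.232,(.48,.65));print(r,len(Q))
rows(p,R,[(np.array([.552,.0515,.246]),cup(y),4)],-1)
E
```

```text
[0.55174739 0.05107594 0.3594602 ] [[-0.125  0.992 -0.002]
 [ 0.992  0.125 -0.001]
 [-0.    -0.002 -1.   ]] 2.1
((553.4960327148438, 50.62144088745117), (54.3367919921875, 136.61752319335938), 6.816274642944336) 1273
0,0,0,0.1,0.1,28.4,-1,
0,0,0,0.1,0.1,28.4,-1,
-0.1,0,0,0.1,0.2,28.3,-1,
0,0,0,0.1,0.1,28.4,-1,
ends [0.552  0.0515 0.246 ] [ 6.613e-01  7.501e-01 -2.000e-04  0.000e+00]
```

move_arm(
  commands=[0,0,0,0,0,29,-1,0,0,0,0,0,29,-1,0,0,0,0,0,28,-1,0,0,0,0,0,27,-1,0,0,0,0,0,0,-1,0,0,0,0,0,0,0,0,0,0,0,0,0,0.4,0,0,0,0,0,0,1,0,0,0,0,0,0,1,0,0,0,0,0,0,1],
  force=80,
)

```text
time_s: 3.4
position: [0.5527, 0.0509, 0.2492]
tool_rot: [0.001, 0.661, 0.75, 0.001]
force: [-0.7, -0.8, 6.6]
opening: 0.0493
```

```bash
python3 - <<'E'
from h import *
p,R=pose();o=arm.get_obs();print(p,R.as_matrix().round(3), o["time_s"],o["opening"],o["force"],o["ft_torque"])
pic,d=arm.snapshot("scene");cv2.imwrite("pics/g1.png",cv2.resize(pic[170:340,200:390,::-1],None,fx=3,fy=3))
E
```

```text
[0.55266639 0.0509276  0.24924126] [[-0.125  0.992  0.003]
 [ 0.992  0.125 -0.   ]
 [-0.001  0.003 -1.   ]] 3.4 0.04925336319275804 [-0.70432795 -0.84446178  6.6482121 ] [-0.21324453  0.4793929  -0.05404798]
```

View pics/g1.png

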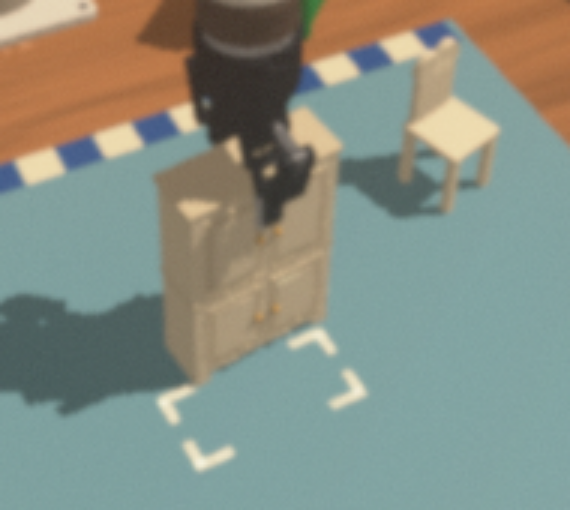

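The picture shows the gripper pinching the cupboard centrally at the top (crop about (270,190)). Cupboard is still upright behind the tape. Next: plan the tip and pivot.

```bash
cat >> h.py <<'E'
def walk(F,y0,y1,tilt,p,R,n=(4,11,4),g=1,up=0,dxy=(0,0)):
    F=np.array(F);T=lambda y,t:Ro.from_euler('z',y)*Ro.from_euler('x',t)
    r=T(y0,0).inv().apply(p-F);S=T(y0,0).inv()*R;w=[]
    st=[(y0,tilt*(i+1)/n[0]) for i in range(n[0])]+[(y0+(y1-y0)*(i+1)/n[1],tilt) for i in range(n[1])]+[(y1,tilt*(1-(i+1)/n[2])) for i in range(n[2])]
    for i,(y,t) in enumerate(st):
        s=min(1,max(0,(i-n[0]+1)/n[1]))
        w.append((F+np.array([*dxy,0])*s+[0,0,up]+T(y,t).apply(r),T(y,t)*S,1))
    return rows(p,R,w,g)
E
python3 - <<'E'
from h import *
p,R=pose()
walk((.5608,-.0136,.012),np.radians(7.2),np.radians(-24.8),np.radians(7),p,R,up=.001)
E
```

```text
0,1.7,0,-7.3,0,-2.9,1,
0,1.8,0,-7.3,0,-1.8,1,
0,1.7,0,-7.2,0,-1.9,1,
0,1.8,0,-7.3,0,-1.9,1,
-0.4,0,2.9,-0.1,1.8,0,1,
-0.3,0,2.9,0,1.8,0,1,
-0.4,0,2.9,0,1.8,0,1,
-0.3,0,2.9,-0.1,1.9,0,1,
-0.4,0,2.9,0,1.8,0,1,
-0.3,-0.1,2.8,-0.1,1.8,0,1,
-0.4,0,2.9,0,1.8,0,1,
-0.3,0,2.9,-0.1,1.8,0,1,
-0.4,0,2.9,0,1.8,0,1,
-0.3,0,2.9,-0.1,1.8,0,1,
-0.4,0,2.9,0,1.8,0,1,
0,-1.7,0,7.2,0,2.1,1,
0,-1.8,0,7.2,0,2.1,1,
0,-1.7,0,7.2,0,2.1,1,
0,-1.8,0,7.3,0,2.1,1,
ends [0.5881 0.0455 0.2502] [8.427e-01 5.384e-01 5.000e-04 1.600e-03]
```

move_arm(
  commands=[0,0,0,0,0,0,1,0,1.7,0,-7.3,0,-2.9,1,0,1.8,0,-7.3,0,-1.8,1,0,1.7,0,-7.2,0,-1.9,1,0,1.8,0,-7.3,0,-1.9,1,0,0,0,0,0,0,1,0,0,0,0,0,0,1],
  force=110,
)

```text
time_s: 4.32
position: [0.5565, 0.0216, 0.2551]
tool_rot: [-0.046, 0.66, 0.749, 0.042]
force: [1.1, 1.7, 4.8]
opening: 0.0487
```

```bash
python3 - <<'E'
from h import *
p,R=pose();o=arm.get_obs();print(p,R.as_matrix().round(3), o["time_s"],o["opening"],o["force"],o["ft_torque"])
pic,d=arm.snapshot("scene");cv2.imwrite("pics/g2.png",cv2.resize(pic[170:340,200:390,::-1],None,fx=3,fy=3))
E
```

```text
[0.55647004 0.02158266 0.25510995] [[-0.124  0.992 -0.014]
 [ 0.985  0.125  0.123]
 [ 0.124  0.002 -0.992]] 4.325 0.048746035032591464 [1.07854344 1.7030947  4.82579008] [ 0.26506239 -0.3061566   0.04081246]
```

View pics/g2.png

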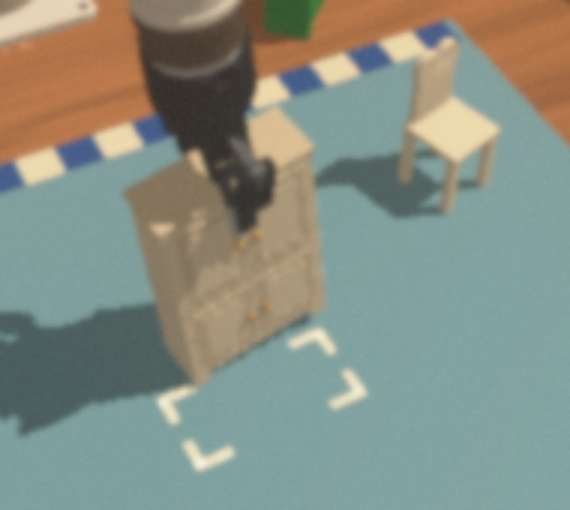

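The cupboard is tipped onto its right foot, which stays at crop (203,383), with the left foot raised at (320,312). Now the pivot.

move_arm(
  commands=[-0.4,0,2.9,0,1.8,0,1,-0.3,0,2.9,0,1.8,0,1,-0.4,0,2.9,0,1.8,0,1,-0.3,0,2.9,-0.1,1.9,0,1,-0.4,0,2.9,0,1.8,0,1,-0.3,-0.1,2.8,-0.1,1.8,0,1,-0.4,0,2.9,0,1.8,0,1,-0.3,0,2.9,-0.1,1.8,0,1],
)

```text
time_s: 5.38
position: [0.5706, 0.0213, 0.2552]
tool_rot: [-0.037, 0.798, 0.6, 0.05]
force: [0.5, 3.2, 6.5]
opening: 0.0491
```

move_arm(
  commands=[-0.4,0,2.9,0,1.8,0,1,-0.3,0,2.9,-0.1,1.8,0,1,-0.4,0,2.9,0,1.8,0,1,0,0,0,0,0,0,1,0,0,0,0,0,0,1,0,0,0,0,0,0,1],
)

```text
time_s: 6.12
position: [0.5757, 0.0196, 0.2552]
tool_rot: [-0.033, 0.841, 0.538, 0.052]
force: [0.6, 2.8, 6.0]
opening: 0.0491
```

```bash
python3 - <<'E'
from h import *
p,R=pose();o=arm.get_obs();print(p,R.as_matrix().round(3), o["time_s"],o["opening"],o["force"],o["ft_torque"])
p0,R0=np.array([.55267,.05093,.24924]),cup(np.radians(7.2))
Rc=R*R0.inv()*Ro.from_euler('z',np.radians(7.2)); r=Ro.from_euler('z',-np.radians(7.2)).apply(p0-[.5608,-.0136,.012])
Rf=p-Rc.apply(r);print("R foot",Rf,"L foot",Rf+Rc.apply([0,.13,0]))
pic,d=arm.snapshot("scene");cv2.imwrite("pics/g3.png",cv2.resize(pic[170:340,200:390,::-1],None,fx=3,fy=3))
E
```

```text
[0.57572492 0.01957734 0.25519414] [[ 0.416  0.908  0.052]
 [ 0.901 -0.42   0.113]
 [ 0.124  0.    -0.992]] 6.125 0.049143854389423314 [0.55204979 2.84847203 5.9925236 ] [ 0.83869903 -0.02610386  0.03452961]
R foot [ 0.56100998 -0.01227836  0.01171576] L foot [0.61514404 0.10480764 0.02785182]
```

View pics/g3.png

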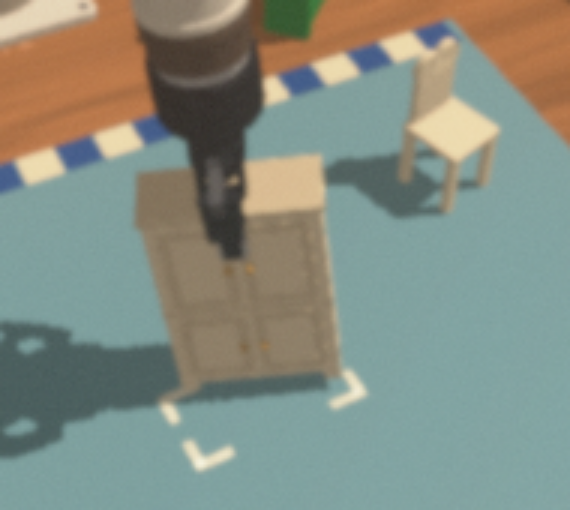

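The cupboard is pivoted and still tipped, with the left foot hovering over its taped end at crop (340,378). The right foot hasn't moved. Now I set it down.

move_arm(
  commands=[0,-1.7,0,7.2,0,2.1,1,0,-1.8,0,7.2,0,2.1,1,0,-1.7,0,7.2,0,2.1,1,0,-1.8,0,7.3,0,2.1,1,0,0,0,0,0,0,1,0,0,0,0,0,0,1],
)

```text
time_s: 6.92
position: [0.5882, 0.0466, 0.2494]
tool_rot: [-0.0, 0.842, 0.539, 0.001]
force: [0.6, 4.0, 7.7]
opening: 0.049
```

```bash
python3 - <<'E'
from h import *
p,R=pose();o=arm.get_obs();print(p,R.as_matrix().round(3), o["time_s"],o["opening"],o["force"],o["ft_torque"])
c=R.as_matrix()[:,1];yaw=np.arctan2(c[1],c[0]);print("yaw",np.degrees(yaw))
yd=np.array([-np.sin(yaw),np.cos(yaw),0]);b=np.array([p[0],p[1],.012]);Lf=b+.065*yd;Rf=b-.065*yd;print(Lf,Rf)
d=arm.snapshot("scene")[1];m,Q,r=shape("scene",d,.205,.2235,(.48,.68));print(r)
t=np.array([.6189,-.0306])-Lf[:2];y1=np.arctan2(t[0],-t[1]);print(np.degrees(y1),np.linalg.norm(t))
walk(Lf,yaw,y1,np.radians(-7),p,R,n=(4,9,4))
E
```

```text
[0.5881568  0.04657563 0.24942867] [[ 0.419  0.908  0.001]
 [ 0.908 -0.419  0.002]
 [ 0.002  0.    -1.   ]] 6.925 0.04896342711906361 [0.58384602 4.0381698  7.70981689] [ 0.74350817  0.1294337  -0.05533733]
yaw -24.797889751648125
[0.61541901 0.10558217 0.012     ] [ 0.56089459 -0.01243092  0.012     ]
((596.4904174804688, 44.75208282470703), (135.30563354492188, 66.98369598388672), 65.51519775390625)
1.4642334589068204 0.13622664739212542
0,-1.7,0,7.3,0,-1.9,1,
0,-1.8,0,7.3,0,-1.8,1,
0,-1.7,0,7.3,0,-1.9,1,
0,-1.8,0,7.2,0,-1.8,1,
-0.3,0,-2.9,0.1,1.8,0,1,
-0.4,0,-2.9,0,1.8,0,1,
-0.3,0,-2.9,0.1,1.8,0,1,
-0.4,0,-2.9,0,1.8,0,1,
-0.3,0,-2.9,0.1,1.9,0,1,
-0.4,0,-2.9,0,1.8,-0.1,1,
-0.3,0,-2.9,0.1,1.8,0,1,
-0.4,0,-2.9,0,1.8,0,1,
-0.3,0,-2.9,0.1,1.8,0,1,
0,1.8,0,-7.3,0,2.1,1,
0,1.7,0,-7.2,0,2.1,1,
0,1.8,0,-7.2,0,2.1,1,
0,1.7,0,-7.2,0,2,1,
ends [0.6171 0.0407 0.2495] [ 6.979e-01  7.162e-01  6.000e-04 -9.000e-04]
```

move_arm(
  commands=[0,-1.7,0,7.3,0,-2.2,1,0,-1.8,0,7.3,0,-2,1,0,-1.7,0,7.3,0,-2,1,0,-1.8,0,7.2,0,-1.8,1,0,0,0,0,0,0,1,0,0,0,0,0,0,1],
)

```text
time_s: 7.72
position: [0.6003, 0.0727, 0.2553]
tool_rot: [0.034, 0.841, 0.538, -0.052]
force: [-0.2, -0.3, 6.9]
opening: 0.0487
```

```bash
python3 - <<'E'
from h import *
p,R=pose();o=arm.get_obs();print(p,R.as_matrix().round(3), o["time_s"],o["opening"],o["force"],o["ft_torque"])
pic,d=arm.snapshot("scene");cv2.imwrite("pics/g4.png",cv2.resize(pic[170:340,200:390,::-1],None,fx=3,fy=3))
E
```

```text
[0.60032315 0.07269158 0.25530981] [[ 0.416  0.908 -0.052]
 [ 0.901 -0.419 -0.113]
 [-0.125  0.001 -0.992]] 7.725 0.04868521310371431 [-0.21777087 -0.28397602  6.94371636] [0.29032113 0.05740496 0.01568542]
```

View pics/g4.png

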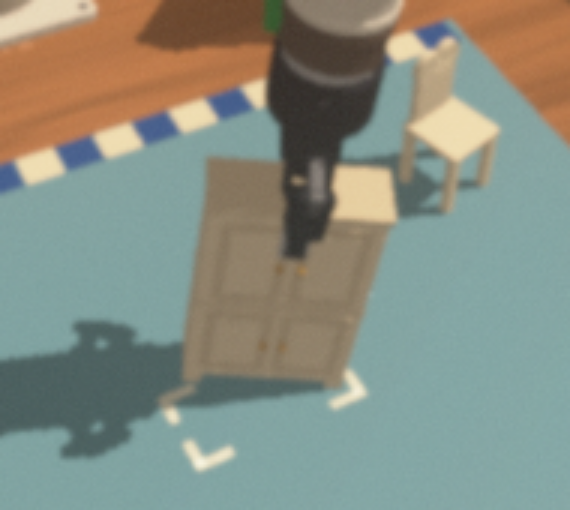

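The cupboard is now tipped on its left foot at crop (342,385), at the left tape end, with the right foot raised at (190,378). Now I swing the right foot forward.

move_arm(
  commands=[-0.3,0,-2.9,0.1,1.8,0,1,-0.4,0,-2.9,0,1.8,0,1,-0.3,0,-2.9,0.1,1.8,0,1,-0.4,0,-2.9,0,1.8,0,1,-0.3,0,-2.9,0.1,1.9,0,1,-0.4,0,-2.9,0,1.8,-0.1,1,-0.3,0,-2.9,0.1,1.8,0,1,-0.4,0,-2.9,0,1.8,0,1,-0.3,0,-2.9,0.1,1.8,0,1,0,0,0,0,0,0,1],
)

```text
time_s: 9.02
position: [0.6164, 0.0681, 0.2555]
tool_rot: [0.045, 0.697, 0.714, -0.045]
force: [-0.5, -2.8, 8.0]
opening: 0.049
```

move_arm(
  commands=[0,0,0,0,0,0,1,0,1.8,0,-7.3,0,2.1,1,0,1.7,0,-7.2,0,2.1,1,0,1.8,0,-7.2,0,2.1,1,0,1.7,0,-7.2,0,2,1,0,0,0,0,0,0,1,0,0,0,0,0,0,1],
)

```text
time_s: 9.9
position: [0.6171, 0.0384, 0.2496]
tool_rot: [0.001, 0.699, 0.716, -0.002]
force: [-0.7, -4.1, 7.6]
opening: 0.0488
```

```bash
python3 - <<'E'
from h import *
p,R=pose();o=arm.get_obs();print(p,R.as_matrix().round(3), o["time_s"],o["opening"],o["force"],o["ft_torque"])
c=R.as_matrix()[:,1];yaw=np.arctan2(c[1],c[0]);print("yaw",np.degrees(yaw))
yd=np.array([-np.sin(yaw),np.cos(yaw),0]);b=np.array([p[0],p[1],.012]);print(b+.065*yd,b-.065*yd)
pic,d=arm.snapshot("scene");cv2.imwrite("pics/g5.png",cv2.resize(pic[170:340,200:390,::-1],None,fx=3,fy=3))
E
```

```text
[0.61707447 0.03840206 0.24962966] [[-0.024  1.    -0.001]
 [ 1.     0.024 -0.005]
 [-0.005 -0.002 -1.   ]] 9.9 0.048822760176889565 [-0.65194271 -4.07669919  7.5511545 ] [-0.51184828  0.1418641   0.01535573]
yaw 1.370591198612772
[0.61551973 0.10338346 0.012     ] [ 0.61862921 -0.02657934  0.012     ]
```

View pics/g5.png

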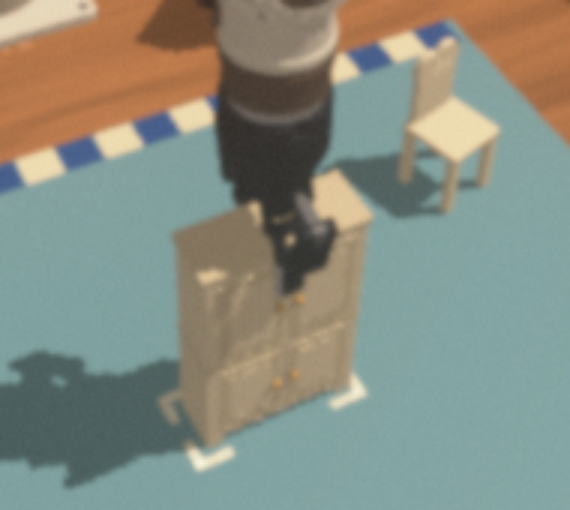

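The cupboard stands inside the four tape corners, with foot ends at crop (212,440) and (350,390). Now I release and retreat straight up.

move_arm(
  commands=[0,0,0,0,0,-1,0.3,0,0,0,0,0,0,-0.3,0,0,0,0,0,0,-1,0,0,0,0,0,0,-1,0,0,0,0,0,0,-1,0,0,0,0,0,0,-1],
  force=20,
)

```text
time_s: 10.7
position: [0.6165, 0.0399, 0.2497]
tool_rot: [-0.0, 0.698, 0.716, -0.001]
force: [0.3, -0.5, -0.1]
opening: 0.0851
```

move_arm(
  commands=[0,0,0,0,0,-15,-1,0,0,0,0,0,-25,-1,0,0,0,0,0,-30,-1,0,0,0,0,0,-40,-1,0,0,0,-50,0,-20,-1,0,0,0,-55,0,0,-1,0,0,0,-55,0,0,-1,0,0,0,-50,0,0,-1,0,0,0,0,0,0,-1],
)

```text
time_s: 11.82
position: [0.6217, -0.1739, 0.3807]
tool_rot: [0.0, 0.7, 0.714, -0.001]
force: [0.3, 0.1, 0.1]
opening: 0.0857
```

```bash
python3 - <<'E'
from h import *
p,R=pose();o=arm.get_obs();print(p, o["time_s"],o["opening"],o["force"])
for n in("scene","top"):
    pic,d=arm.snapshot(n);m,Q,r=shape(n,d,.205,.235,(.53,.7),(-.06,.14));print(n,r,np.median(Q[:,2]))
    for nm,xr,yr in(("chest",(.4,.65),(-.32,-.14)),("chair",(.3,.5),(.17,.35))): print(nm,shape(n,d,.03,.2,xr,yr)[2])
    if n=="scene":cv2.imwrite("pics/g6.png",cv2.resize(pic[170:340,200:390,::-1],None,fx=3,fy=3))
E
```

```text
[ 0.62167503 -0.17389704  0.38066725] 11.825 0.08568293653435465 [0.25946044 0.06691474 0.07125168]
scene ((615.7794799804688, 38.31656265258789), (56.09701156616211, 136.4980926513672), 1.4664968252182007) 0.22183754754224733
chest ((631.4439086914062, -287.04437255859375), (65.88325500488281, 36.98847579956055), 89.99748992919922)
chair ((474.2029113769531, 293.71600341796875), (65.8167953491211, 64.26687622070312), 16.75650978088379)
top ((614.0690307617188, 39.926002502441406), (54.5432243347168, 135.7923126220703), 0.6833455562591553) 0.22218715167356437
chest ((0.0, 0.0), (0.0, 0.0), 0.0)
chair ((472.2702941894531, 295.85992431640625), (63.795433044433594, 61.82559585571289), 15.899971008300781)
```

View pics/g6.png

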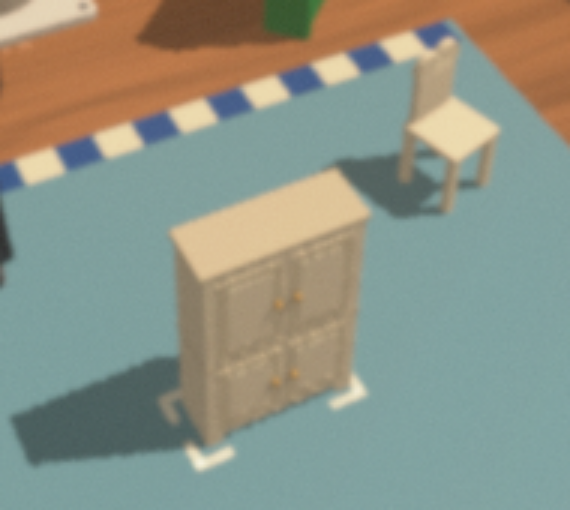

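The cupboard stands upright and free within the tape corners, front feet at crop (210,442) and (350,392). It is about 5 mm left of centre, with yaw within about 0.03 rad.

```bash
python3 -c "from rig import arm; print(arm.job_done())"
```

```text
the job is handed in; nothing more can be done
None
```

The cupboard was walked onto its taped place in two steps and handed in at about 12 s of the 45 s. I pinched it at the top and tipped it about 7° onto the right foot. I pivoted it 32° until the left foot was at its end, then set it down. I did the same on the left foot with a 26° swing, set it down, let go and backed away.

**Cupboard:** it stands upright, with its top at z ≈ 0.222 m and its centre at about (0.615, 0.039). The tape centre is at (0.616, 0.034), so it is about 5 mm too far left and turned about 0.02–0.03 rad from the tape. The offset comes mostly from the first pivot, where the left foot landed about 6 mm past its end, because the right foot's starting spot fixed where it could come down. By the arm's pose, the pivot foot moved about 1–2 mm in each step. The highest force I read was about 9 N.

**Chest and chair:** both are unmoved to within about 2 mm of measurement noise. In the last top view the chest measurement came back empty, probably because the arm was in the way. The scene camera put it where it started.

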